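Lay the coffee tray

TASK

Lay the serving tray for a coffee: stand the small espresso cup on the saucer, the small water glass on the cork coaster, the little steel milk jug on the round steel dish and the sugar pot on the square white dish, each upright in the middle of its place. The tall latte glass and the big steel pitcher stay where they are on the worktop, and the saucer, coaster and dishes stay where they lie on the tray; knock nothing over.

Things in the scene. Friction and masses are not known exactly. Their poses are not given: they have to be found in the camera images.
- espresso_cup: Small white ceramic espresso cup, open at the top, 58 mm high; outside diameter 42 mm at the foot, 62 mm at 34 mm height, 64 mm at the rim, wall 4 mm. A loop handle sticks out along the cup's own +x to 54 mm from the axis, between 17 and 51 mm height, 7 mm thick; grasp the cup across its own y axis. About 0.14 kg. Origin: centre of underside; z up; worktop z = 0.
- water_glass: The smaller of two green glasses: a water tumbler, open at the top, 82 mm high, outside diameter 54 mm at the foot growing evenly to 62 mm at the rim, wall 3 mm. Round, no handle. About 0.2 kg. Origin: centre of underside; z up; worktop z = 0.
- milk_jug: The smaller of two bright steel pouring jugs, 66 mm high, open at the top; outside diameter 58 mm at 13 mm height, 52 mm at 48 mm, 56 mm at the rim, wall 3 mm. A handle sticks out along its own +x to 53 mm from the axis (10 to 61 mm height, 7 mm thick), a small spout along -x; grasp it across its own y axis. About 0.13 kg. Origin: centre of underside; z up; worktop z = 0.
- sugar_pot: White ceramic sugar pot with its lid on (one solid piece), round, no handle: body diameter 62 mm from 10 to 46 mm height (foot 50 mm), lid 64 mm wide from 46 mm, a knob 18 mm wide on top, 75 mm high in all. About 0.26 kg. Origin: centre of underside; z up; worktop z = 0.
- saucer: Round white ceramic saucer, 116 mm across, 14 mm high, loose: the place of the espresso cup. Flat middle 68 mm across, 6 mm above its underside; sloping rim around it. Origin: centre of the underside, 5 mm above the worktop; z up. Lies on a 290 mm square dark wooden tray, fixed: floor 5 mm, rim 18 mm high; the four places lie two by two, about 125 mm apart, in any order.
- coaster: Round cork coaster, 92 mm across, 8 mm thick, flat, loose: the place of the water glass. Origin: centre of the underside, 5 mm above the worktop; z up. It lies on the same tray as the saucer.
- drip_dish: Small round steel drip dish, 94 mm across, 9 mm high, loose: the place of the milk jug. Its flat floor, 4 mm above its underside, is about 82 mm across inside a low rim. Origin: centre of the underside, 5 mm above the worktop; z up. It lies on the same tray as the saucer.
- square_dish: Small square white ceramic dish, 92 mm wide, 10 mm high, loose: the place of the sugar pot. Its flat floor, 5 mm above its underside, is 82 mm square inside a 5 mm rim. Origin: centre of the underside, 5 mm above the worktop; z up. It lies on the same tray as the saucer.
- tall_glass: Does not belong on the tray: the bigger of the two green glasses, a latte glass, 125 mm high, diameter 58 mm at the foot, 70 mm at the rim. Stands among the things to be moved. Origin: centre of underside; z up; worktop z = 0.
- big_pitcher: Does not belong on the tray: the bigger of the two steel pouring jugs, a milk pitcher, 96 mm high, 80 mm across, a handle along its own +x to 74 mm from the axis, a small spout along -x. Stands among the things to be moved. Origin: centre of underside; z up; worktop z = 0.
Things that resemble listed ones, but are neither listed nor needed, are in the scene too. What is shaped like the drip_dish but pink or purple is not meant.

How it is judged:
By the outcome, as a careful person would: the job done as asked, in the order asked, and still so for the second after the job is handed in, with the robot touching nothing.
It also fails if it takes over 109 s, if anything falls off the work surface, if the arm or the gripper's body presses on something with over 40 N, if the wrist force passes 120 N, or if a joint passes its speed limit or range.

ROBOT

A 7-joint arm with a two-finger parallel gripper is mounted at the origin on the work surface. World frame = base frame: x ahead of the robot, y to its left, z up, the work surface at z = 0. Lengths are in m, angles in rad, forces in N, time in s.
With the tool pointing down it reaches from about 0.425 to 0.925 m from the base axis. Payload 6.8 kg.
Tool frame: the origin (TCP) lies at the very end of the fingers, on their centre line; the grasp point (between the pads) lies 19 mm behind it; z points along the fingers, y is the line along which they close (so a half turn about z gives the same grasp; the last joint's range is limited). The gripper opens to 85 mm and grips with 20 to 120 N. Pads are 22 mm wide; open, the fingers measure 114 mm over their backs; the gripper's body (76 mm by 85 mm) begins 54 mm behind the grasp point. The pads swing forward as they close: fully open they stand 13 mm farther back than shut.
Start: joints at [1.027, 0.477, 0.022, 1.555, -0.011, 1.109, -0.083], TCP at [0.285, -0.612, 0.231] pointing down, gripper open.
Joint ranges: [-2.96, 2.96], [-0.34, 2.1], [-1.41, 1.46], [0.24, 2.44], [-1.37, 4.51], [0.17, 1.92], [-2.96, 2.96]. Speed limits (rad/s): [2.39, 2.39, 3.14, 3.14, 3.14, 3.14, 3.14].

INTERFACE

Orientations are given as a unit quaternion [w, x, y, z].
In Python, from station import * gives the robot as it stands.
- The arm moves only by the tool jog_arm, never from a script. Its argument "moves" is one flat list of numbers, 7 for each row, row after row: the shift along the tool's x, y, z normalised to -1 to 1, where 1 is 20 mm, then the turn, a rotation vector about the tool's x, y, z normalised to -1 to 1, where 1 is 4 degrees, then the opening, from 0 (shut) to 1 (fully open). In form: [x, y, z, rx, ry, rz, claw, x, y, z, rx, ry, rz, claw, ...]. A call has exactly 8 rows; each row shifts and turns the commanded pose from where the row before left it, along the tool's axes as they then stand; what a row does not reach is not made up. A row lasts 1/12 s, in which the tool goes at most 41.7 mm and 7.16 degrees, less where a joint would pass 70% of its speed; a pose out of reach is approached as far as the arm can. A call with a number of a shift or a turn outside -1 to 1 is refused whole. A call with a gripper value outside its range is refused whole. The fingers move at their own pace and stop on an object; "grip_force" is the grip in N (left out, the last holds). Time passes only in rows, so rows that do not move let the fingers close, or fill a call up. It gives the time, the measured TCP pose, the force, the opening and the grip force at its end, in the units of the state.
- get_obs(): the state, without advancing time (a new reading comes with each control period).
- read_camera(name): name is "scene" or "top"; returns a dict with "color" (384x512x3 uint8, blue, green, red), "fx", "fy", "cx", "cy" (pixels), "k1" (the pictures are not rectified: a ray, as slopes to the right and down, at radius r is drawn at 1 + k1 r^2 times it, then the intrinsics apply), "rvec" (rotation vector, rad) and "tvec" (3), from world to camera coordinates, as OpenCV has them. Camera axes: x right, y down, z forward; pixel columns grow to the right and rows downward; lengths in m; the calibration is good to about 2 mm. A picture is of the moment at which its call begins. There is no depth.
- hand_in(): hands the job in; it is judged then, once.
The state is a dict: "t": time; "q": joint angles; "joint_vel": joint speeds; "joint_torque": joint torques, N m; "eef_pos": TCP position; "tool_rot": TCP orientation; "contact_force": force on the tool from outside, world axes, zero at the start; "torque": the same for the moment, N m; "gripper_width": opening from 0.0 (shut) to 1.0 (fully open); "grasp_force": force on a finger pad.
Only numpy, scipy, OpenCV 4.12 (cv2) and the standard library are available. Lean on these libraries where they do the work, as an engineer would, in place of code of your own. Each camera call takes 0.05 s, during which the arm holds its last target. There are 200 camera calls.

## Working session

There is one attempt and no reset: what is moved stays moved. The work goes in short steps, Python scripts to look and compute and a tool call to move; the robot and the scene stay as the last step left them, time stands still between calls to the robot, and variables do not carry over. Pictures are saved under pics/ and viewed, at most 14 in all, crops included, and the job is handed in when it is done.

Besides the shell and the picture viewer there is one more tool, called after "Request:" by a JSON object that holds its "op" and its "data", one argument or row to a line. jog_arm: Moves the arm, as the interface text tells. Scaled input: -1 to 1 covers 20 mm each way for a shift and 4 degrees each way for a turn. Its arguments: {"type":"object","properties":{"moves":{"type":"array"},"grip_force":{"type":"number"}},"required":["moves"]}

```bash
mkdir -p pics; ls
python3 - <<'E'
from station import *
import cv2
for n in("scene","top"):
    c=read_camera(n); cv2.imwrite(f"pics/{n}0.png",cv2.resize(c["color"],(800,600),interpolation=cv2.INTER_CUBIC))
    print(n,{k:v for k,v in c.items() if k!="color"})
o=get_obs();print(o)
E
```

```text
pics
scene {'fx': 416.90848977785043, 'fy': 416.90848977785043, 'cx': 254.4797345151534, 'cy': 184.60886189224445, 'k1': -0.001743724345097909, 'rvec': array([ 2.07753362,  1.51459488, -0.52989062]), 'tvec': array([-0.1385838 , -0.43664901,  1.46396823])}
top {'fx': 474.05293823957845, 'fy': 474.05293823957845, 'cx': 257.12641983992467, 'cy': 195.0873687749886, 'k1': -0.08547652281150385, 'rvec': array([ 2.21094306, -2.15880994,  0.06942326]), 'tvec': array([-0.06990742,  0.61046635,  1.41477523])}
{'t': 0.1, 'q': array([ 1.02688349,  0.47773206,  0.02234787,  1.55637524, -0.01151018,
        1.10928524, -0.0830914 ]), 'joint_vel': array([ 9.67718172e-04,  7.73820957e-06, -5.00143042e-04, -1.53565386e-03,
       -5.35393862e-04, -5.55963670e-04,  1.31494065e-03]), 'joint_torque': array([ 4.71331441e-03, -5.97765219e+01,  1.61397893e+00, -2.81957066e+01,
        1.28522908e-02,  4.96644789e-03,  2.77838825e-05]), 'eef_pos': array([ 0.28470887, -0.6114184 ,  0.23040366]), 'tool_rot': array([-8.01650896e-04,  9.76349773e-01,  2.16195333e-01, -2.36700120e-04]), 'contact_force': array([-0.4356333 ,  0.19264906,  0.39172436]), 'torque': array([-0.05988131,  0.00470551,  0.02575776]), 'grasp_force': 0.0, 'gripper_width': 0.9998838255987481}
```

View pics/scene0.png

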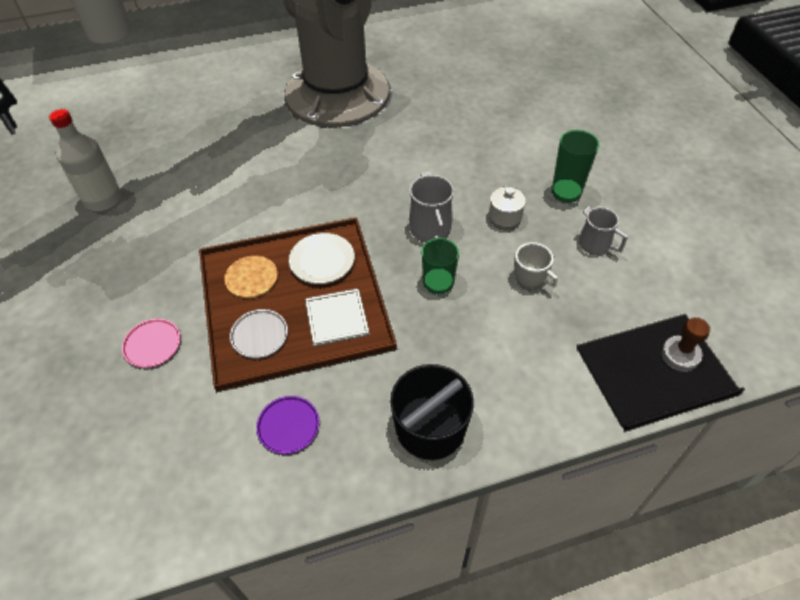

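View pics/top0.png

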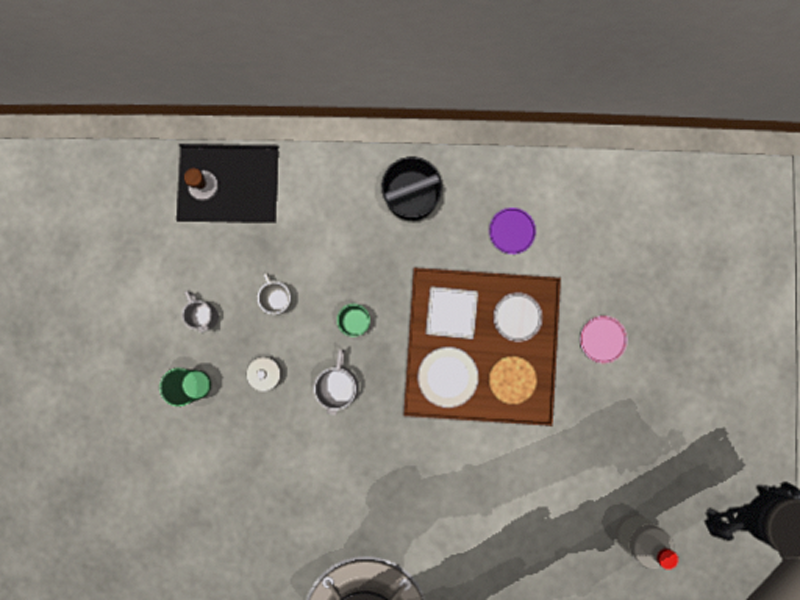

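Scene picture: the tray at (300,305) holds the coaster (251,277), saucer (322,259), drip dish (259,334) and square dish (337,316). The things to move are the small green glass (440,267), sugar pot (507,208), espresso cup (534,267) and milk jug (601,232). The tall glass (575,167), big pitcher (432,208), and the pink and purple dishes are not meant. Next come enlarged crops to confirm.

```bash
cat > h.py <<'E'
from station import *
import numpy as np, cv2
from scipy.spatial.transform import Rotation as R
def cam(n):
    c=read_camera(n); K=np.array([[c["fx"],0,c["cx"]],[0,c["fy"],c["cy"]],[0,0,1]])
    return c["color"],K,np.array([c["k1"],0,0,0,0.]),c["rvec"],c["tvec"]
def w2p(C,P): return cv2.projectPoints(np.atleast_2d(np.float64(P)),C[3],C[4],C[1],C[2])[0].reshape(-1,2)
def p2w(C,uv,z):
    n=cv2.undistortPoints(np.float64(uv).reshape(-1,1,2),C[1],C[2]).reshape(-1,2)
    M=cv2.Rodrigues(C[3])[0]; o=-M.T@C[4]; d=np.c_[n,np.ones(len(n))]@M
    return o+d*((np.broadcast_to(z,len(n))-o[2])/d[:,2])[:,None]
E
python3 - <<'E'
from h import *
C=cam("top");cv2.imwrite("pics/c1.png",cv2.resize(C[0][165:280,96:360],None,fx=3,fy=3,interpolation=cv2.INTER_CUBIC))
S=cam("scene");cv2.imwrite("pics/c2.png",cv2.resize(S[0][75:260,120:410],None,fx=2.75,fy=2.75,interpolation=cv2.INTER_CUBIC))
cv2.imwrite("pics/c3.png",cv2.resize(C[0][165:260,96:246],None,fx=5.3,fy=5.3,interpolation=cv2.INTER_CUBIC))
E
```

```text
(no output)
```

View pics/c3.png

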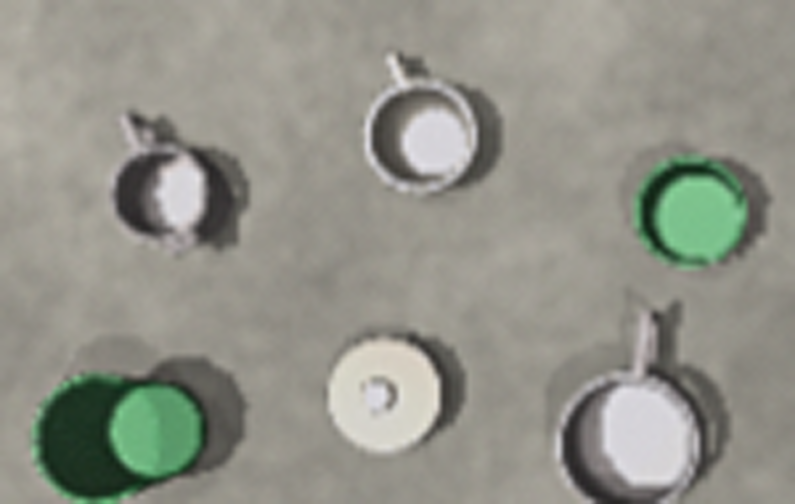

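View pics/c2.png

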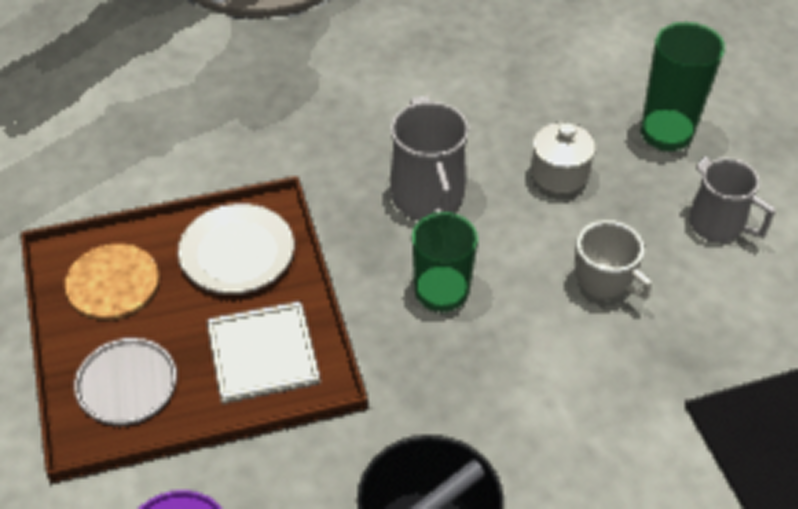

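View pics/c1.png

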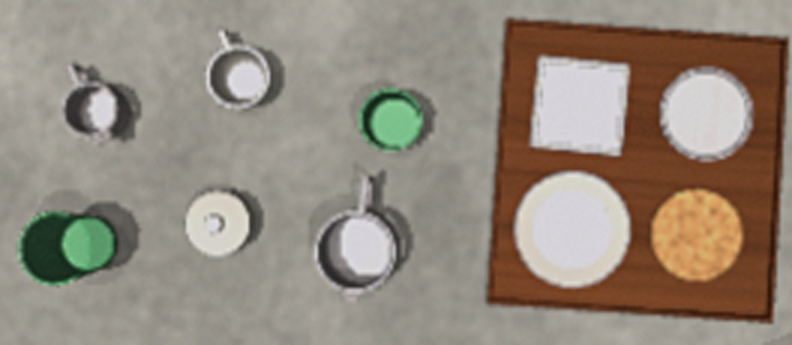

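Run:
```python
from h import *
C=cam("top");S=cam("scene")
f=lambda s,x,y,ox,oy:((x+.5)/s-.5+ox,(y+.5)/s-.5+oy)
T=lambda n,s,x,y,z:print(n,'top',p2w(C,[f(s,x,y,96,165)],z)[0].round(4))
V=lambda n,x,y,z:print(n,'scene',p2w(S,[f(2.75,x,y,120,75)],z)[0].round(4))
T('cup',5.3,421,136,.058);V('cup',609,246,.058);T('cuphandle',5.3,395,58,.045);T('cuphandle_base',5.3,411,82,.045);V('cuphandle',645,288,.036)
T('jug',5.3,161,192,.066);V('jug',729,179,.066);T('jughandle',5.3,128,118,.055);V('jughandle',768,212,.055);T('jugspout',5.3,178,246,.06);V('jugspout',704,163,.064)
T('glass',5.3,691,211,.082);V('glass',444,235,.082);V('glassfoot',441,288,.003)
T('sugar',5.3,385,395,.047);T('knob',5.3,378,396,.075);V('knob',566,131,.075)
T('tall',5.3,95,437,.125);T('tallf',5.3,157,430,.004);V('tall',688,45,.125)
T('pit',3,357,250,.096);T('pith',3,366,176,.08);V('pit',429,131,.096)
T('square',3,580,106,.015);V('square',264,351,.015)
T('dish',3,707,113,.014);V('dish',126,380,.014)
T('saucer',3,573,229,.019);V('saucer',236,248,.019)
T('coaster',3,697,235,.013);V('coaster',112,280,.013)
for a in [(538,57),(629,65),(621,156),(531,148)]:T('sqc',3,*a,.015)
for a in [(506,18),(788,38),(772,320),(488,300)]:T('tray',3,*a,.018)
o=get_obs(); Rm=R.from_quat(np.roll(o["tool_rot"],-1)).as_matrix();print(Rm.round(3),o["t"])
```

```text
cup top [0.618  0.1878 0.058 ]
cup scene [0.6168 0.189  0.058 ]
cuphandle top [0.6628 0.2065 0.045 ]
cuphandle_base top [0.6494 0.1969 0.045 ]
cuphandle scene [0.6591 0.2103 0.036 ]
jug top [0.5827 0.331  0.066 ]
jug scene [0.5804 0.3335 0.066 ]
jughandle top [0.6245 0.3548 0.055 ]
jughandle scene [0.6232 0.3556 0.055 ]
jugspout top [0.5531 0.3219 0.06  ]
jugspout scene [0.5514 0.3218 0.064 ]
glass top [0.5786 0.0339 0.082 ]
glass scene [0.574  0.0368 0.082 ]
glassfoot scene [0.5748 0.0365 0.003 ]
sugar top [0.473 0.205 0.047]
knob top [0.4732 0.2035 0.075 ]
knob scene [0.4761 0.2035 0.075 ]
tall top [0.4488 0.3447 0.125 ]
tallf top [0.4479 0.3455 0.004 ]
tall scene [0.4463 0.344  0.125 ]
pit top [0.4527 0.0618 0.096 ]
pith top [0.5233 0.0566 0.08  ]
pit scene [0.4528 0.0641 0.096 ]
square top [ 0.5997 -0.1525  0.015 ]
square scene [ 0.6026 -0.1498  0.015 ]
dish top [ 0.5957 -0.2816  0.014 ]
dish scene [ 0.594  -0.2791  0.014 ]
saucer top [ 0.4755 -0.1477  0.019 ]
saucer scene [ 0.4746 -0.1457  0.019 ]
coaster top [ 0.4721 -0.2735  0.013 ]
coaster scene [ 0.4715 -0.2713  0.013 ]
sqc top [ 0.6485 -0.1089  0.015 ]
sqc top [ 0.6425 -0.2014  0.015 ]
sqc top [ 0.5501 -0.1949  0.015 ]
sqc top [ 0.556  -0.1038  0.015 ]
tray top [ 0.6871 -0.0755  0.018 ]
tray top [ 0.6737 -0.3627  0.018 ]
tray top [ 0.3886 -0.3499  0.018 ]
tray top [ 0.4025 -0.064   0.018 ]
[[ 0.907  0.422 -0.   ]
 [ 0.422 -0.907  0.001]
 [-0.    -0.001 -1.   ]] 0.3
```

Candidates and choices (original top view, 800 px wide):
- **Glasses:** (355,320) is the short one; (186,386) is the tall latte glass and stays.
- **Jugs:** (199,315) is the small one, taller than wide with a steel handle; (337,388) is the big pitcher and stays.
- **Cup:** (275,298) is the white conical espresso cup. The sugar pot at (263,374) has a lid and knob.
- **Places:** the steel dish is (518,317), since the others are pink or purple. The square dish is (452,313), the saucer (448,377) and the coaster (513,380).

The crops confirm all of these. First I move above the cup.

Request:
{"op": "jog_arm", "data": {
  "moves": [0.4,-0.37,0.05,0,0,0,1,0.8,-0.73,0.1,0,0,0,1,0.8,-0.73,0.1,0,0,0,1,0.8,-0.73,0.1,0,0,0,1,0.8,-0.73,0.1,0,0,0,1,0.8,-0.73,0.1,0,0,0,1,0.8,-0.73,0.1,0,0,0,1,0.8,-0.73,0.1,0,0,0,1]
}}

```text
t: 0.97
eef_pos: [0.348, -0.46, 0.2162]
tool_rot: [-0.0, 0.976, 0.216, 0.0]
contact_force: [0.2, -0.4, -0.6]
gripper_width: 1.0
grasp_force: 0.0
```

Request:
{"op": "jog_arm", "data": {
  "moves": [0.8,-0.73,0.1,0,0,0,1,0.8,-0.73,0.1,0,0,0,1,0.8,-0.73,0.1,0,0,0,1,0.8,-0.73,0.1,0,0,0,1,0.8,-0.73,0.1,0,0,0,1,0.8,-0.73,0.1,0,0,0,1,0.8,-0.73,0.1,0,0,0,1,0.8,-0.73,0.1,0,0,0,1]
}}

```text
t: 1.63
eef_pos: [0.4144, -0.3001, 0.2003]
tool_rot: [0.0, 0.976, 0.216, 0.0]
contact_force: [0.4, 0.1, 0.2]
gripper_width: 1.0
grasp_force: 0.0
```

Request:
{"op": "jog_arm", "data": {
  "moves": [0.8,-0.73,0.1,0,0,0,1,0.8,-0.73,0.1,0,0,0,1,0.8,-0.73,0.1,0,0,0,1,0.8,-0.73,0.1,0,0,0,1,0.8,-0.73,0.1,0,0,0,1,0.8,-0.73,0.1,0,0,0,1,0.8,-0.73,0.1,0,0,0,1,0.8,-0.73,0.1,0,0,0,1]
}}

```text
t: 2.3
eef_pos: [0.4809, -0.1403, 0.1843]
tool_rot: [0.0, 0.976, 0.216, 0.0]
contact_force: [0.5, 0.1, -0.3]
gripper_width: 0.997
grasp_force: 0.0
```

Request:
{"op": "jog_arm", "data": {
  "moves": [0.8,-0.73,0.1,0,0,0,1,0.8,-0.73,0.1,0,0,0,1,0.8,-0.73,0.1,0,0,0,1,0.8,-0.73,0.1,0,0,0,1,0.8,-0.73,0.1,0,0,0,1,0.8,-0.73,0.1,0,0,0,1,0.8,-0.73,0.1,0,0,0,1,0.8,-0.73,0.1,0,0,0,1]
}}

```text
t: 2.97
eef_pos: [0.5474, 0.0195, 0.1683]
tool_rot: [0.0, 0.976, 0.216, 0.0]
contact_force: [0.3, 0.1, -0.2]
gripper_width: 0.999
grasp_force: 0.0
```

Request:
{"op": "jog_arm", "data": {
  "moves": [0.8,-0.73,0.1,0,0,0,1,0.8,-0.73,0.1,0,0,0,1,0.8,-0.73,0.1,0,0,0,1,0.8,-0.73,0.1,0,0,0,1,0.8,-0.73,0.1,0,0,0,1,0.8,-0.73,0.1,0,0,0,1,0.4,-0.37,0.05,0,0,0,1,0,0,0,0,0,0,1]
}}

```text
t: 3.63
eef_pos: [0.6015, 0.1515, 0.1551]
tool_rot: [-0.001, 0.976, 0.218, 0.0]
contact_force: [0.3, -0.1, -0.6]
gripper_width: 1.002
grasp_force: 0.0
```

Request:
{"op": "jog_arm", "data": {
  "moves": [0.75,-0.66,0,0,0,0,1,0.75,-0.66,0,0,0,0,1,0,0,0.8,0,0,0,1,0,0,0.9,0,0,0,1,0,0,0.9,0,0,0,1,0,0,0.9,0,0,0,1,0,0,0.9,0,0,0,1,0,0,0.9,0,0,0,1]
}}

```text
t: 4.3
eef_pos: [0.6175, 0.1825, 0.0487]
tool_rot: [0.001, 0.977, 0.215, -0.0]
contact_force: [-0.1, -0.6, 0.5]
gripper_width: 1.002
grasp_force: 0.0
```

Request:
{"op": "jog_arm", "data": {
  "moves": [0,0,0.8,0,0,0,1,0,0,0.5,0,0,0,1,0,0,0.25,0,0,0,1,0,0,0,0,0,0,0.6,0,0,0,0,0,0,0.3,0,0,0,0,0,0,0,0,0,0,0,0,0,0,0,0,0,0,0,0,0],
  "grip_force": 35
}}

```text
t: 4.97
eef_pos: [0.6186, 0.1848, 0.0193]
tool_rot: [-0.0, 0.976, 0.216, 0.001]
contact_force: [-0.1, 1.1, 2.6]
gripper_width: 0.735
grasp_force: 38.7
```

Request:
{"op": "jog_arm", "data": {
  "moves": [0,0,-0.5,0,0,0,0,0,0,-1,0,0,0,0,0,0,-1,0,0,0,0,0,0,-1,0,0,0,0,0,0,-1,0,0,0,0,0,0,-1,0,0,0,0,0,0,-0.7,0,0,0,0,-0.3,0.27,-0.3,0,0,0,0]
}}

```text
t: 5.63
eef_pos: [0.616, 0.1789, 0.1516]
tool_rot: [-0.001, 0.976, 0.217, 0.002]
contact_force: [0.9, -0.7, -1.5]
gripper_width: 0.739
grasp_force: 38.8
```

Request:
{"op": "jog_arm", "data": {
  "moves": [-0.7,0.62,0,0,0,0,0,-0.7,0.62,0,0,0,0,0,-0.7,0.62,0,0,0,0,0,-0.7,0.62,0,0,0,0,0,-0.7,0.62,0,0,0,0,0,-0.7,0.62,0,0,0,0,0,-0.7,0.62,0,0,0,0,0,-0.7,0.62,0,0,0,0,0]
}}

```text
t: 6.3
eef_pos: [0.5537, 0.038, 0.148]
tool_rot: [0.0, 0.976, 0.216, -0.001]
contact_force: [0.5, -0.4, -0.5]
gripper_width: 0.736
grasp_force: 38.8
```

Request:
{"op": "jog_arm", "data": {
  "moves": [-0.7,0.62,0,0,0,0,0,-0.7,0.62,0,0,0,0,0,-0.7,0.62,0,0,0,0,0,-0.7,0.62,0,0,0,0,0,-0.7,0.62,0,0,0,0,0,-0.7,0.62,0,0,0,0,0,-0.7,0.62,0,0,0,0,0,-0.7,0.62,0,0,0,0,0]
}}

```text
t: 6.97
eef_pos: [0.4939, -0.0988, 0.1481]
tool_rot: [0.0, 0.976, 0.216, -0.001]
contact_force: [0.4, 0.5, -0.7]
gripper_width: 0.735
grasp_force: 38.8
```

Request:
{"op": "jog_arm", "data": {
  "moves": [-0.7,0.62,0,0,0,0,0,-0.7,0.62,0,0,0,0,0,-0.4,0.37,0,0,0,0,0,-0.2,0.2,0,0,0,0,0,0,0,0.6,0,0,0,0,0,0,0.8,0,0,0,0,0,0,0.6,0,0,0,0,0,0,0,0,0,0,0]
}}

```text
t: 7.63
eef_pos: [0.4729, -0.1461, 0.1063]
tool_rot: [-0.001, 0.976, 0.217, -0.002]
contact_force: [-0.9, 0.7, -1.2]
gripper_width: 0.735
grasp_force: 38.9
```

Request:
{"op": "jog_arm", "data": {
  "moves": [0.08,0.07,0.6,0,0,0,0,0,0,0.8,0,0,0,0,0,0,0.8,0,0,0,0,0,0,0.7,0,0,0,0,0,0,0.4,0,0,0,0,0,0,0.25,0,0,0,0,0,0,0.1,0,0,0,0,0,0,0.05,0,0,0,0]
}}

```text
t: 8.3
eef_pos: [0.4769, -0.1476, 0.0344]
tool_rot: [0.0, 0.976, 0.216, 0.0]
contact_force: [-0.4, -0.5, -1.3]
gripper_width: 0.738
grasp_force: 38.9
```

Run:
```python
from h import *
C=cam("top");S=cam("scene");o=get_obs()
cv2.imwrite("pics/d1.png",np.vstack([cv2.resize(C[0][165:280,250:370],(500,479)[::1],interpolation=cv2.INTER_CUBIC)[:290] if 0 else cv2.resize(C[0][170:275,250:370],(340,298),interpolation=cv2.INTER_CUBIC),cv2.resize(S[0][135:240,125:245],(340,298),interpolation=cv2.INTER_CUBIC)]))
print(o["eef_pos"],o["contact_force"])
```

```text
[ 0.47701927 -0.14777574  0.03478868] [ 0.04817452  1.04879327 -0.84954162]
```

View pics/d1.png

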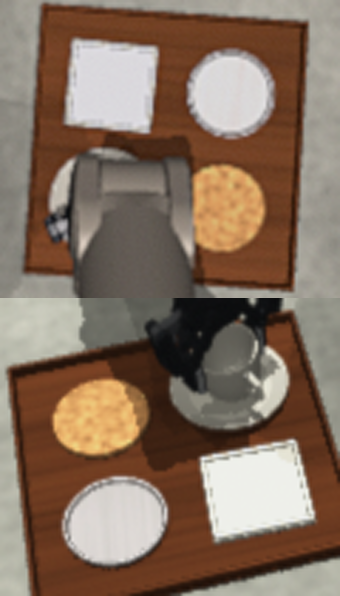

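The cup hangs upright above the saucer, about centred (scene half, around (228,372)). I lower the last millimetres and release.

Request:
{"op": "jog_arm", "data": {
  "moves": [-0.05,-0.03,0.05,0,0,0,0,0,0,0.05,0,0,0,0,0,0,0.05,0,0,0,0,0,0,0.03,0,0,0,0,0,0,0,0,0,0,0,0,0,0,0,0,0,0,0,0,0,0,0,0,0,0,0,0,0,0,0,0]
}}

```text
t: 9.07
eef_pos: [0.4754, -0.1476, 0.0307]
tool_rot: [0.0, 0.976, 0.216, 0.0]
contact_force: [-0.2, 0.4, -0.8]
gripper_width: 0.739
grasp_force: 38.9
```

Request:
{"op": "jog_arm", "data": {
  "moves": [0,0,0.03,0,0,0,0,0,0,0,0,0,0,0.8,0,0,0,0,0,0,0.9,0,0,0,0,0,0,1,0,0,0,0,0,0,1,0,0,0,0,0,0,1,0,0,-0.3,0,0,0,1,0,0,-0.7,0,0,0,1]
}}

```text
t: 9.73
eef_pos: [0.4741, -0.1473, 0.0493]
tool_rot: [-0.001, 0.976, 0.216, -0.001]
contact_force: [-0.8, -0.4, -0.9]
gripper_width: 1.003
grasp_force: 0.0
```

Request:
{"op": "jog_arm", "data": {
  "moves": [0,0,-1,0,0,0,1,0,0,-1,0,0,0,1,0,0,-1,0,0,0,1,0,0,-1,0,0,0,1,0.4,-0.3,-1,0,0,0,1,0.8,-0.6,-0.5,0,0,0,1,0.8,-0.6,0,0,0,0,1,0.8,-0.6,0,0,0,0,1]
}}

```text
t: 10.4
eef_pos: [0.5093, -0.0854, 0.1618]
tool_rot: [0.001, 0.976, 0.216, 0.001]
contact_force: [1.5, 0.4, 0.1]
gripper_width: 1.002
grasp_force: 0.0
```

Request:
{"op": "jog_arm", "data": {
  "moves": [0.8,-0.6,0,0,0,0,1,0.8,-0.6,0,0,0,0,1,0.8,-0.6,0,0,0,0,1,0.8,-0.6,0,0,0,0,1,0.8,-0.6,0,0,0,0,1,0.8,-0.6,0,0,0,0,1,0.6,-0.4,0,0,0,0,1,0.2,-0.1,0,0,0,0,1]
}}

```text
t: 11.07
eef_pos: [0.5762, 0.0386, 0.1606]
tool_rot: [-0.001, 0.976, 0.218, 0.001]
contact_force: [-1.2, 0.4, 0.1]
gripper_width: 0.999
grasp_force: 0.0
```

Run:
```python
from h import *
C=cam("top");S=cam("scene");o=get_obs()
cv2.imwrite("pics/d2.png",np.vstack([cv2.resize(C[0][170:275,250:370],(343,300),interpolation=cv2.INTER_CUBIC),cv2.resize(S[0][135:240,125:245],(343,300),interpolation=cv2.INTER_CUBIC)]))
p=o["eef_pos"];M=R.from_quat(np.roll(o["tool_rot"],-1)).as_matrix()
print(p,(M.T@(np.array([.576,.0355,.035])-p)/.02).round(2))
```

```text
[0.57546753 0.03620524 0.16020016] [0.01 0.04 6.26]
```

View pics/d2.png

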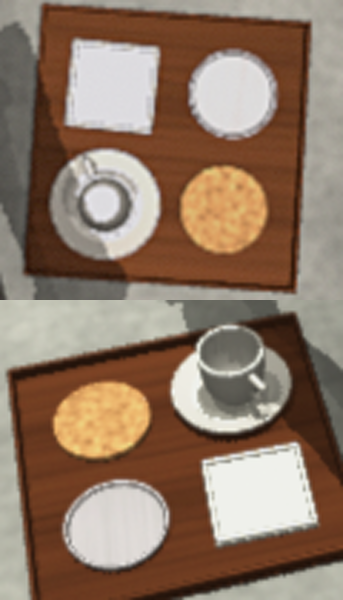

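The cup stands centred on its saucer: rim (104,204), saucer (105,204). The glass is next.

Request:
{"op": "jog_arm", "data": {
  "moves": [0,0,0.5,0,0,0,1,0,0,1,0,0,0,1,0,0,1,0,0,0,1,0,0,1,0,0,0,1,0,0,1,0,0,0,1,0,0,0.9,0,0,0,1,0,0,0.6,0,0,0,1,0,0,0.25,0,0,0,1]
}}

```text
t: 11.83
eef_pos: [0.5734, 0.0341, 0.0328]
tool_rot: [0.0, 0.977, 0.215, -0.002]
contact_force: [0.4, -0.7, -0.9]
gripper_width: 1.0
grasp_force: 0.0
```

Request:
{"op": "jog_arm", "data": {
  "moves": [0,0,0,0,0,0,1,0,0,0,0,0,0,0.8,0,0,0,0,0,0,0.6,0,0,0,0,0,0,0.3,0,0,0,0,0,0,0,0,0,0,0,0,0,0,0,0,0,0,0,0,0,0,0,0,0,0,0,0],
  "grip_force": 35
}}

```text
t: 12.5
eef_pos: [0.5765, 0.0356, 0.0366]
tool_rot: [0.0, 0.976, 0.216, 0.001]
contact_force: [-1.4, -1.3, 6.1]
gripper_width: 0.711
grasp_force: 37.2
```

Request:
{"op": "jog_arm", "data": {
  "moves": [0,0,-0.4,0,0,0,0,0,0,-0.9,0,0,0,0,0,0,-1,0,0,0,0,0,0,-1,0,0,0,0,0,0,-1,0,0,0,0,0,0,-1,0,0,0,0,0,0,-0.8,0,0,0,0,-0.3,0.3,-0.4,0,0,0,0]
}}

```text
t: 13.17
eef_pos: [0.5735, 0.0299, 0.1679]
tool_rot: [-0.0, 0.976, 0.218, 0.002]
contact_force: [0.6, 0.5, -1.0]
gripper_width: 0.715
grasp_force: 38.4
```

Request:
{"op": "jog_arm", "data": {
  "moves": [-0.65,0.68,0,0,0,0,0,-0.65,0.68,0,0,0,0,0,-0.65,0.68,0,0,0,0,0,-0.65,0.68,0,0,0,0,0,-0.65,0.68,0,0,0,0,0,-0.65,0.68,0,0,0,0,0,-0.65,0.68,0,0,0,0,0,-0.65,0.68,0,0,0,0,0]
}}

```text
t: 13.83
eef_pos: [0.5226, -0.1161, 0.1648]
tool_rot: [-0.0, 0.976, 0.216, -0.001]
contact_force: [-0.5, -0.0, -2.0]
gripper_width: 0.713
grasp_force: 38.4
```

Request:
{"op": "jog_arm", "data": {
  "moves": [-0.65,0.68,0,0,0,0,0,-0.65,0.68,0,0,0,0,0,-0.65,0.68,0,0,0,0,0,-0.65,0.68,0,0,0,0,0,-0.65,0.68,0,0,0,0,0,-0.65,0.68,0,0,0,0,0,-0.65,0.68,0,0,0,0,0,-0.65,0.68,0,0,0,0,0]
}}

```text
t: 14.5
eef_pos: [0.4741, -0.2583, 0.1647]
tool_rot: [-0.0, 0.976, 0.216, -0.001]
contact_force: [-0.6, -0.2, -1.7]
gripper_width: 0.717
grasp_force: 38.4
```

Request:
{"op": "jog_arm", "data": {
  "moves": [-0.4,0.43,0,0,0,0,0,-0.14,0.15,0,0,0,0,0,0,0,0.4,0,0,0,0,0,0,0.8,0,0,0,0,0,0,0.8,0,0,0,0,0,0,0.6,0,0,0,0,0,0,0.4,0,0,0,0,0,0,0,0,0,0,0]
}}

```text
t: 15.17
eef_pos: [0.4699, -0.2709, 0.1031]
tool_rot: [-0.001, 0.976, 0.217, -0.001]
contact_force: [-0.8, -0.4, -1.3]
gripper_width: 0.716
grasp_force: 38.4
```

Run:
```python
from h import *
o=get_obs()
p=o["eef_pos"];M=R.from_quat(np.roll(o["tool_rot"],-1)).as_matrix()
print(p,o["contact_force"],(M.T@(np.array([.472,-.2725,.0355+.013])-p)/.02).round(2))
```

```text
[ 0.46987734 -0.27086961  0.10307003] [-0.77347209 -0.41583852 -1.28656354] [0.07 0.13 2.73]
```

Request:
{"op": "jog_arm", "data": {
  "moves": [0.03,0.05,0.4,0,0,0,0,0,0,0.7,0,0,0,0,0,0,0.7,0,0,0,0,0,0,0.5,0,0,0,0,0,0,0.25,0,0,0,0,0,0,0.1,0,0,0,0,0,0,0,0,0,0,0,0,0,0,0,0,0,0]
}}

```text
t: 15.83
eef_pos: [0.4722, -0.2732, 0.0526]
tool_rot: [0.0, 0.976, 0.216, 0.0]
contact_force: [-0.1, -0.6, -1.4]
gripper_width: 0.71
grasp_force: 38.4
```

Run:
```python
from h import *
P=[]
for _ in range(3):
  S=cam("scene");o=get_obs();P.append(o["eef_pos"])
p=np.mean(P,0);M=R.from_quat(np.roll(o["tool_rot"],-1)).as_matrix()
cv2.imwrite("pics/d3.png",cv2.resize(S[0][115:240,125:265],None,fx=4,fy=4,interpolation=cv2.INTER_CUBIC))
print(P,o["contact_force"],(M.T@(np.array([.472,-.2725,.0355+.013])-p)/.02).round(2))
```

```text
[array([ 0.47227954, -0.27327204,  0.05275466]), array([ 0.47228447, -0.27329886,  0.05280709]), array([ 0.47219192, -0.27324832,  0.05276609])] [ 0.46791924  0.32191679 -1.93631347] [ 0.   -0.04  0.21]
```

View pics/d3.png

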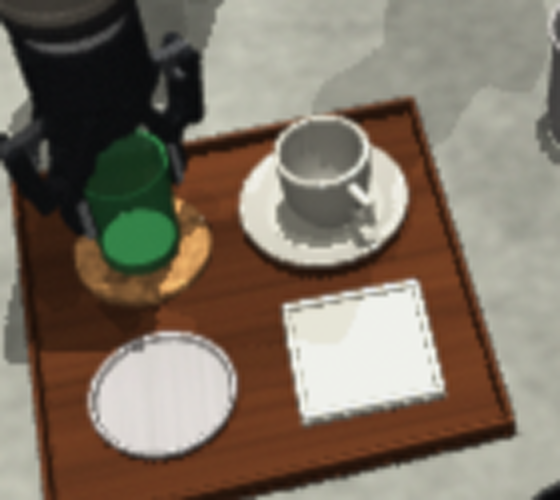

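Request:
{"op": "jog_arm", "data": {
  "moves": [0,0,0.1,0,0,0,0,0,0,0.09,0,0,0,0,0,0,0,0,0,0,0,0,0,0,0,0,0,0.8,0,0,0,0,0,0,0.9,0,0,0,0,0,0,1,0,0,0,0,0,0,1,0,0,-0.3,0,0,0,1]
}}

```text
t: 16.65
eef_pos: [0.471, -0.2726, 0.0535]
tool_rot: [-0.001, 0.976, 0.216, -0.001]
contact_force: [0.0, 0.3, -0.1]
gripper_width: 1.0
grasp_force: 0.0
```

Request:
{"op": "jog_arm", "data": {
  "moves": [0,0,-0.7,0,0,0,1,0,0,-1,0,0,0,1,0,0,-1,0,0,0,1,0,0,-1,0,0,0,1,0,0,-1,0,0,0,1,0,0,-0.8,0,0,0,1,0.3,-0.425,-0.2,0,0,0,1,0.6,-0.85,0,0,0,0,1]
}}

```text
t: 17.32
eef_pos: [0.4775, -0.2443, 0.1698]
tool_rot: [0.001, 0.977, 0.214, 0.001]
contact_force: [0.0, 0.2, 0.4]
gripper_width: 1.0
grasp_force: 0.0
```

Request:
{"op": "jog_arm", "data": {
  "moves": [0.6,-0.85,0,0,0,0,1,0.6,-0.85,0,0,0,0,1,0.6,-0.85,0,0,0,0,1,0.6,-0.85,0,0,0,0,1,0.6,-0.85,0,0,0,0,1,0.6,-0.85,0,0,0,0,1,0.6,-0.85,0,0,0,0,1,0.6,-0.85,0,0,0,0,1]
}}

```text
t: 17.98
eef_pos: [0.5064, -0.0765, 0.1677]
tool_rot: [-0.0, 0.976, 0.217, -0.0]
contact_force: [0.2, 1.2, -0.4]
gripper_width: 1.001
grasp_force: 0.0
```

Request:
{"op": "jog_arm", "data": {
  "moves": [0.6,-0.85,0,0,0,0,1,0.6,-0.85,0,0,0,0,1,0.6,-0.85,0,0,0,0,1,0.6,-0.85,0,0,0,0,1,0.6,-0.85,0,0,0,0,1,0.6,-0.85,0,0,0,0,1,0.6,-0.85,0,0,0,0,1,0.6,-0.85,0,0,0,0,1]
}}

```text
t: 18.65
eef_pos: [0.5358, 0.0872, 0.1677]
tool_rot: [-0.0, 0.976, 0.217, -0.001]
contact_force: [0.6, 0.9, -0.7]
gripper_width: 1.002
grasp_force: 0.0
```

Request:
{"op": "jog_arm", "data": {
  "moves": [0.6,-0.85,0,0,0,0,1,0.6,-0.85,0,0,0,0,1,0.6,-0.85,0,0,0,0,1,0.6,-0.85,0,0,0,0,1,0.6,-0.85,0,0,0,0,1,0.6,-0.85,0,0,0,0,1,0.6,-0.85,0,0,0,0,1,0.6,-0.85,0,0,0,0,1]
}}

```text
t: 19.32
eef_pos: [0.5651, 0.2508, 0.1675]
tool_rot: [-0.0, 0.976, 0.216, -0.001]
contact_force: [-0.4, -0.1, -0.9]
gripper_width: 1.002
grasp_force: 0.0
```

Request:
{"op": "jog_arm", "data": {
  "moves": [0.6,-0.85,0,0,0,0,1,0.6,-0.85,0,0,0,0,1,0.6,-0.85,0,0,0,0,1,0.4,-0.55,0,0,0,0,1,0.24,-0.3,0,0,0,0,1,0,0,0,0,0,-1,1,0,0,0,0,0,0,1,0,0,0,0,0,0,1]
}}

```text
t: 19.98
eef_pos: [0.5816, 0.3305, 0.1679]
tool_rot: [0.0, 0.969, 0.249, -0.0]
contact_force: [0.4, -0.2, -0.8]
gripper_width: 1.001
grasp_force: 0.0
```

Run:
```python
from h import *
C=cam("top");S=cam("scene");o=get_obs()
cv2.imwrite("pics/d4.png",np.vstack([cv2.resize(C[0][170:275,250:370],(343,300),interpolation=cv2.INTER_CUBIC),cv2.resize(S[0][125:230,125:245],(343,300),interpolation=cv2.INTER_CUBIC)]))
p=o["eef_pos"];M=R.from_quat(np.roll(o["tool_rot"],-1)).as_matrix()
print(p,M.round(3)[:,0],(M.T@(np.array([.582,.332,.022])-p)/.02).round(2))
```

```text
[0.58180435 0.33036001 0.16816235] [ 0.876  0.482 -0.   ] [ 0.05 -0.07  7.31]
```

View pics/d4.png

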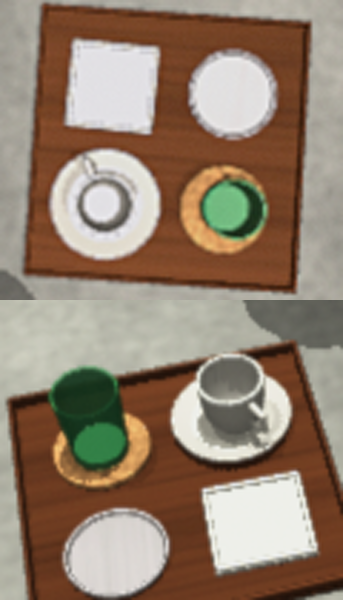

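Run:
```python
from h import *
C=cam("top");S=cam("scene")
hsv=cv2.cvtColor(C[0],cv2.COLOR_BGR2HSV)
def blob(I,lo,hi,b):
    m=cv2.inRange(cv2.cvtColor(I,cv2.COLOR_BGR2HSV),lo,hi)[b[0]:b[1],b[2]:b[3]]
    y,x=np.nonzero(m); return x.min()+b[2],x.max()+b[2],y.min()+b[0],y.max()+b[0]
g=blob(C[0],(50,60,20),(90,255,255),(220,265,305,360));print("glass bbox",g)
o=blob(C[0],(8,90,120),(25,255,255),(220,265,305,350));print("coaster bbox",o)
print(p2w(C,[((g[0]+g[1])/2,(g[2]+g[3])/2)],.095),p2w(C,[((o[0]+o[1])/2,(o[2]+o[3])/2)],.013))
a=np.linspace(0,2*np.pi,73);ci=lambda c,r,z:np.c_[c[0]+r*np.cos(a),c[1]+r*np.sin(a),0*a+z]
for n,c,r,z in(("rim",(.472,-.2725),.031,.095),("coast",(.472,-.2725),.046,.013),("foot",(.472,-.2725),.024,.016)):
    p=w2p(C,ci(c,r,z));print(n,p.min(0),p.max(0))
I=C[0].copy()
def crop(I,y,x,h,w,f):return cv2.resize(I[y:y+h,x:x+w],None,fx=f,fy=f,interpolation=cv2.INTER_CUBIC)
cv2.imwrite("pics/d5.png",np.hstack([crop(C[0],220,300,50,50,8),crop(S[0],145,130,50,50,8)]))
```

```text
glass bbox (np.int64(321), np.int64(342), np.int64(233), np.int64(253))
coaster bbox (np.int64(305), np.int64(349), np.int64(220), np.int64(264))
[[ 0.47476733 -0.27146879  0.095     ]] [[ 0.47506201 -0.2703691   0.013     ]]
rim [321.02917184 233.11279146] [342.64061197 254.86487648]
coast [312.53931306 227.82934665] [342.79605214 258.26788425]
foot [319.91363042 235.1091298 ] [335.73346663 251.02427471]
```

View pics/d5.png

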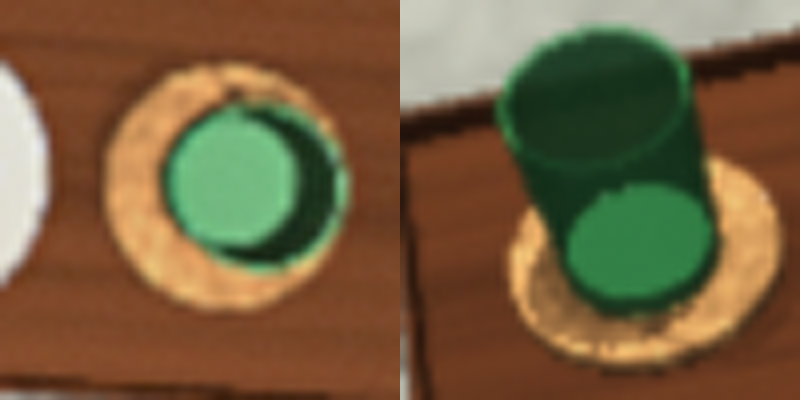

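The glass is centred on the coaster: its rim and the coaster both match the prediction to about 1 px. Now I grasp the jug.

Request:
{"op": "jog_arm", "data": {
  "moves": [0.05,-0.06,0.5,0,0,0,1,0,0,1,0,0,0,1,0,0,1,0,0,0,1,0,0,1,0,0,0,1,0,0,1,0,0,0,1,0,0,1,0,0,0,1,0,0,0.9,0,0,0,1,0,0,0.6,0,0,0,1]
}}

```text
t: 20.85
eef_pos: [0.5809, 0.3321, 0.0256]
tool_rot: [0.0, 0.968, 0.25, -0.001]
contact_force: [-0.5, 0.1, 0.4]
gripper_width: 1.002
grasp_force: 0.0
```

Request:
{"op": "jog_arm", "data": {
  "moves": [0,0,0.25,0,0,0,1,0,0,0,0,0,0,1,0,0,0,0,0,0,0.8,0,0,0,0,0,0,0.6,0,0,0,0,0,0,0.3,0,0,0,0,0,0,0,0,0,0,0,0,0,0,0,0,0,0,0,0,0],
  "grip_force": 35
}}

```text
t: 21.52
eef_pos: [0.5828, 0.3337, 0.025]
tool_rot: [-0.0, 0.968, 0.25, 0.001]
contact_force: [-1.8, 0.2, 5.5]
gripper_width: 0.644
grasp_force: 36.1
```

Run:
```python
from h import *
o=get_obs();p=o["eef_pos"];M=R.from_quat(np.roll(o["tool_rot"],-1)).as_matrix()
print(p,M[:,0],(M.T@(np.array([.595,-.280,p[2]])-p)/.02).round(2),o["gripper_width"])
```

```text
[0.58282574 0.33370855 0.02495256] [0.8749     0.48429676 0.00257637] [-14.33  27.14  -0.04] 0.6440205659291415
```

Request:
{"op": "jog_arm", "data": {
  "moves": [0,0,-0.4,0,0,0,0,0,0,-0.9,0,0,0,0,0,0,-1,0,0,0,0,0,0,-1,0,0,0,0,0,0,-1,0,0,0,0,0,0,-1,0,0,0,0,0,0,-0.8,0,0,0,0,-0.23,0.44,-0.4,0,0,0,0]
}}

```text
t: 22.18
eef_pos: [0.5823, 0.3258, 0.1564]
tool_rot: [-0.001, 0.968, 0.251, 0.002]
contact_force: [-0.2, 0.3, -0.7]
gripper_width: 0.643
grasp_force: 37.3
```

Request:
{"op": "jog_arm", "data": {
  "moves": [-0.46,0.87,0,0,0,0,0,-0.46,0.87,0,0,0,0,0,-0.46,0.87,0,0,0,0,0,-0.46,0.87,0,0,0,0,0,-0.46,0.87,0,0,0,0,0,-0.46,0.87,0,0,0,0,0,-0.46,0.87,0,0,0,0,0,-0.46,0.87,0,0,0,0,0]
}}

```text
t: 22.85
eef_pos: [0.5846, 0.1633, 0.1529]
tool_rot: [0.0, 0.968, 0.25, -0.001]
contact_force: [0.1, -0.7, -1.9]
gripper_width: 0.642
grasp_force: 37.3
```

Request:
{"op": "jog_arm", "data": {
  "moves": [-0.46,0.87,0,0,0,0,0,-0.46,0.87,0,0,0,0,0,-0.46,0.87,0,0,0,0,0,-0.46,0.87,0,0,0,0,0,-0.46,0.87,0,0,0,0,0,-0.46,0.87,0,0,0,0,0,-0.46,0.87,0,0,0,0,0,-0.46,0.87,0,0,0,0,0]
}}

```text
t: 23.52
eef_pos: [0.5873, 0.0061, 0.153]
tool_rot: [0.0, 0.968, 0.25, -0.001]
contact_force: [-0.8, -0.2, -1.9]
gripper_width: 0.641
grasp_force: 37.3
```

Request:
{"op": "jog_arm", "data": {
  "moves": [-0.46,0.87,0,0,0,0,0,-0.46,0.87,0,0,0,0,0,-0.46,0.87,0,0,0,0,0,-0.46,0.87,0,0,0,0,0,-0.46,0.87,0,0,0,0,0,-0.46,0.87,0,0,0,0,0,-0.46,0.87,0,0,0,0,0,-0.46,0.87,0,0,0,0,0]
}}

```text
t: 24.18
eef_pos: [0.5901, -0.1511, 0.1529]
tool_rot: [-0.0, 0.968, 0.25, -0.001]
contact_force: [0.4, 0.6, -1.4]
gripper_width: 0.645
grasp_force: 37.3
```

Request:
{"op": "jog_arm", "data": {
  "moves": [-0.46,0.87,0,0,0,0,0,-0.46,0.87,0,0,0,0,0,-0.46,0.87,0,0,0,0,0,-0.46,0.87,0,0,0,0,0,-0.46,0.87,0,0,0,0,0,-0.46,0.87,0,0,0,0,0,-0.2,0.4,0,0,0,0,0,-0.1,0.2,0,0,0,0,0]
}}

```text
t: 24.85
eef_pos: [0.5927, -0.2833, 0.1528]
tool_rot: [0.0, 0.969, 0.249, -0.001]
contact_force: [0.4, -0.2, -0.6]
gripper_width: 0.644
grasp_force: 37.3
```

Request:
{"op": "jog_arm", "data": {
  "moves": [0,0,0.4,0,0,0,0,0,0,0.8,0,0,0,0,0,0,1,0,0,0,0,0,0,1,0,0,0,0,0,0,0.8,0,0,0,0,0,0,0.6,0,0,0,0,0,0,0.4,0,0,0,0,0,0,0,0,0,0,0]
}}

```text
t: 25.52
eef_pos: [0.5931, -0.2792, 0.0513]
tool_rot: [-0.001, 0.968, 0.251, -0.001]
contact_force: [0.1, -0.1, -1.4]
gripper_width: 0.64
grasp_force: 37.3
```

Run:
```python
from h import *
for _ in range(3): S=cam("scene");o=get_obs()
p=o["eef_pos"];M=R.from_quat(np.roll(o["tool_rot"],-1)).as_matrix()
print(p,M[:,0],(M.T@(np.array([.595,-.280,.025+.009])-p)/.02).round(2),o["contact_force"])
```

```text
[ 0.59489593 -0.28068579  0.05417302] [0.87474151 0.48458867 0.00105029] [ 0.02 -0.03  1.01] [-0.81550746  0.95740227 -1.34986302]
```

Request:
{"op": "jog_arm", "data": {
  "moves": [0,-0.03,0.3,0,0,0,0,0,0,0.3,0,0,0,0,0,0,0.2,0,0,0,0,0,0,0.1,0,0,0,0,0,0,0.05,0,0,0,0,0,0,0.03,0,0,0,0,0,0,0,0,0,0,0,0,0,0,0,0,0,0]
}}

```text
t: 26.33
eef_pos: [0.5935, -0.2801, 0.034]
tool_rot: [-0.0, 0.968, 0.25, -0.0]
contact_force: [-3.6, 1.1, 4.1]
gripper_width: 0.639
grasp_force: 37.5
```

Run:
```python
from h import *
S=cam("scene");o=get_obs()
cv2.imwrite("pics/d6.png",cv2.resize(S[0][140:240,125:245],None,fx=4,fy=4,interpolation=cv2.INTER_CUBIC))
print(o["eef_pos"],o["contact_force"])
```

```text
[ 0.59358424 -0.28005463  0.0340786 ] [-3.60932406  1.21373513  4.25934886]
```

View pics/d6.png

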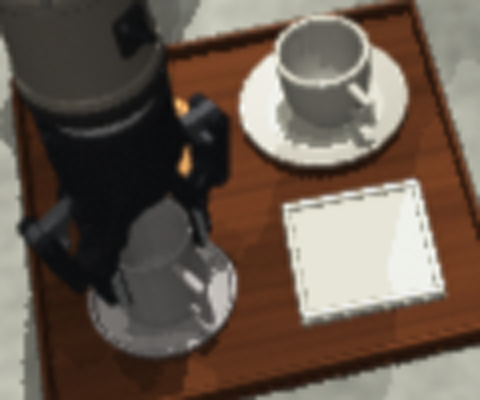

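Request:
{"op": "jog_arm", "data": {
  "moves": [0,0,0,0,0,0,0.75,0,0,0,0,0,0,0.85,0,0,0,0,0,0,1,0,0,0,0,0,0,1,0,0,0,0,0,0,1,0,0,-0.3,0,0,0,1,0,0,-0.7,0,0,0,1,0,0,-1,0,0,0,1]
}}

```text
t: 27.05
eef_pos: [0.5929, -0.2798, 0.0735]
tool_rot: [-0.001, 0.968, 0.25, -0.001]
contact_force: [0.3, -0.4, 0.2]
gripper_width: 1.003
grasp_force: 0.0
```

Request:
{"op": "jog_arm", "data": {
  "moves": [0,0,-1,0,0,0,1,0,0,-1,0,0,0,1,0,0,-1,0,0,0,1,0,0,-1,0,0,0,1,0.1,-0.4,-0.5,0,0,0,1,0.23,-0.86,0,0,0,0,1,0.23,-0.86,0,0,0,0,1,0.23,-0.86,0,0,0,0,1]
}}

```text
t: 27.72
eef_pos: [0.5785, -0.2192, 0.1646]
tool_rot: [0.0, 0.968, 0.25, 0.0]
contact_force: [-0.3, -0.0, -0.9]
gripper_width: 1.002
grasp_force: 0.0
```

Request:
{"op": "jog_arm", "data": {
  "moves": [0.23,-0.86,0,0,0,0,1,0.23,-0.86,0,0,0,0,1,0.23,-0.86,0,0,0,0,1,0.23,-0.86,0,0,0,0,1,0.23,-0.86,0,0,0,0,1,0.23,-0.86,0,0,0,0,1,0.23,-0.86,0,0,0,0,1,0.23,-0.86,0,0,0,0,1]
}}

```text
t: 28.38
eef_pos: [0.5438, -0.0808, 0.1642]
tool_rot: [0.0, 0.968, 0.25, 0.0]
contact_force: [-0.0, 1.0, -0.5]
gripper_width: 1.0
grasp_force: 0.0
```

Request:
{"op": "jog_arm", "data": {
  "moves": [0.23,-0.86,0,0,0,0,1,0.23,-0.86,0,0,0,0,1,0.23,-0.86,0,0,0,0,1,0.23,-0.86,0,0,0,0,1,0.23,-0.86,0,0,0,0,1,0.23,-0.86,0,0,0,0,1,0.23,-0.86,0,0,0,0,1,0.23,-0.86,0,0,0,0,1]
}}

```text
t: 29.05
eef_pos: [0.5091, 0.0572, 0.1642]
tool_rot: [0.0, 0.968, 0.25, 0.0]
contact_force: [-0.1, 0.9, -0.1]
gripper_width: 0.997
grasp_force: 0.0
```

Request:
{"op": "jog_arm", "data": {
  "moves": [0.23,-0.86,0,0,0,0,1,0.23,-0.86,0,0,0,0,1,0.23,-0.86,0,0,0,0,1,0.23,-0.86,0,0,0,0,1,0.23,-0.86,0,0,0,0,1,0.23,-0.86,0,0,0,0,1,0.23,-0.86,0,0,0,0,1,0.23,-0.86,0,0,0,0,1]
}}

```text
t: 29.72
eef_pos: [0.4746, 0.1953, 0.1642]
tool_rot: [0.0, 0.968, 0.25, 0.0]
contact_force: [0.4, -0.3, -0.4]
gripper_width: 1.002
grasp_force: 0.0
```

Request:
{"op": "jog_arm", "data": {
  "moves": [0.1,-0.4,0,0,0,0,1,0,-0.1,0,0,0,0,1,0,0,0,0,0,0,1,0,0,0,0,0,0,1,0,0,0,0,0,0,1,0,0,0,0,0,0,1,0,0,0,0,0,0,1,0,0,0,0,0,0,1]
}}

```text
t: 30.38
eef_pos: [0.4725, 0.2033, 0.1637]
tool_rot: [0.0, 0.968, 0.25, -0.0]
contact_force: [0.5, 0.2, 0.7]
gripper_width: 1.0
grasp_force: 0.0
```

Run:
```python
from h import *
C=cam("top");S=cam("scene");o=get_obs()
cv2.imwrite("pics/d7.png",np.vstack([cv2.resize(C[0][170:275,250:370],(343,300),interpolation=cv2.INTER_CUBIC),cv2.resize(S[0][130:235,125:245],(343,300),interpolation=cv2.INTER_CUBIC)]))
p=o["eef_pos"];M=R.from_quat(np.roll(o["tool_rot"],-1)).as_matrix()
print(p,M.round(3)[:,0],(M.T@(np.array([.474,.204,.011])-p)/.02).round(2))
```

```text
[0.47243007 0.20362551 0.1636665 ] [ 0.875  0.484 -0.   ] [0.08 0.02 7.63]
```

View pics/d7.png

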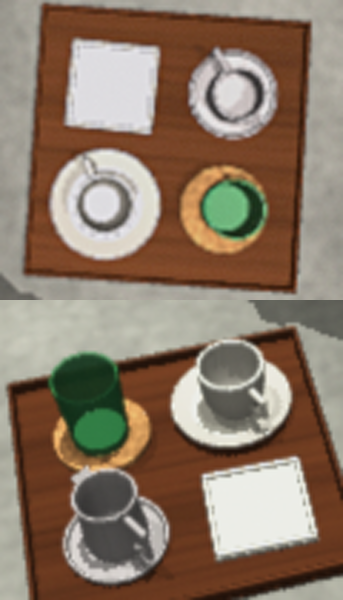

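The jug stands on the steel dish (top crop, (235,95) against dish (233,94)). Sugar pot next.

Request:
{"op": "jog_arm", "data": {
  "moves": [0.07,0.02,0.5,0,0,0,1,0,0,1,0,0,0,1,0,0,1,0,0,0,1,0,0,1,0,0,0,1,0,0,1,0,0,0,1,0,0,1,0,0,0,1,0,0,0.9,0,0,0,1,0,0,0.7,0,0,0,1]
}}

```text
t: 31.15
eef_pos: [0.473, 0.2038, 0.0195]
tool_rot: [0.0, 0.968, 0.25, -0.001]
contact_force: [-0.0, -0.2, 0.7]
gripper_width: 1.002
grasp_force: 0.0
```

Request:
{"op": "jog_arm", "data": {
  "moves": [0,0,0.4,0,0,0,1,0,0,0.1,0,0,0,1,0,0,0,0,0,0,1,0,0,0,0,0,0,0.8,0,0,0,0,0,0,0.6,0,0,0,0,0,0,0.3,0,0,0,0,0,0,0,0,0,0,0,0,0,0],
  "grip_force": 40
}}

```text
t: 31.82
eef_pos: [0.4744, 0.2048, 0.013]
tool_rot: [-0.0, 0.968, 0.25, 0.001]
contact_force: [-2.5, -0.0, 5.0]
gripper_width: 0.716
grasp_force: 42.1
```

Request:
{"op": "jog_arm", "data": {
  "moves": [0,0,0,0,0,0,0,0,0,0,0,0,0,0,0,0,0,0,0,0,0,0,0,0,0,0,0,0,0,0,0,0,0,0,0,0,0,0,0,0,0,0,0,0,0,0,0,0,0,0,0,0,0,0,0,0]
}}

```text
t: 32.48
eef_pos: [0.4744, 0.2049, 0.013]
tool_rot: [-0.0, 0.968, 0.25, 0.001]
contact_force: [-1.6, 0.3, 6.2]
gripper_width: 0.72
grasp_force: 42.1
```

Run:
```python
from h import *
o=get_obs();p=o["eef_pos"];M=R.from_quat(np.roll(o["tool_rot"],-1)).as_matrix()
print(p,(M.T@(np.array([.601,-.151,p[2]])-p)/.02).round(2),o["gripper_width"],o["contact_force"])
```

```text
[0.47441801 0.20485754 0.01300541] [-3.080e+00  1.863e+01 -1.000e-02] 0.7196181265829386 [-1.58160137  0.34823761  6.24519484]
```

Request:
{"op": "jog_arm", "data": {
  "moves": [0,0,-0.4,0,0,0,0,0,0,-0.9,0,0,0,0,0,0,-1,0,0,0,0,0,0,-1,0,0,0,0,0,0,-1,0,0,0,0,0,0,-1,0,0,0,0,0,0,-0.8,0,0,0,0,-0.07,0.42,-0.4,0,0,0,0]
}}

```text
t: 33.15
eef_pos: [0.4769, 0.1981, 0.1445]
tool_rot: [-0.001, 0.968, 0.251, 0.002]
contact_force: [-0.1, 0.4, -3.1]
gripper_width: 0.721
grasp_force: 44.6
```

Request:
{"op": "jog_arm", "data": {
  "moves": [-0.14,0.85,0,0,0,0,0,-0.14,0.85,0,0,0,0,0,-0.14,0.85,0,0,0,0,0,-0.14,0.85,0,0,0,0,0,-0.14,0.85,0,0,0,0,0,-0.14,0.85,0,0,0,0,0,-0.14,0.85,0,0,0,0,0,-0.14,0.85,0,0,0,0,0]
}}

```text
t: 33.82
eef_pos: [0.5226, 0.0644, 0.1414]
tool_rot: [0.0, 0.968, 0.25, -0.001]
contact_force: [0.2, 0.6, -2.8]
gripper_width: 0.715
grasp_force: 44.6
```

Request:
{"op": "jog_arm", "data": {
  "moves": [-0.14,0.85,0,0,0,0,0,-0.14,0.85,0,0,0,0,0,-0.14,0.85,0,0,0,0,0,-0.14,0.85,0,0,0,0,0,-0.14,0.85,0,0,0,0,0,-0.14,0.85,0,0,0,0,0,-0.14,0.85,0,0,0,0,0,-0.14,0.85,0,0,0,0,0]
}}

```text
t: 34.48
eef_pos: [0.5685, -0.0653, 0.1413]
tool_rot: [-0.0, 0.968, 0.25, -0.001]
contact_force: [0.7, 0.7, -3.3]
gripper_width: 0.714
grasp_force: 44.6
```

Request:
{"op": "jog_arm", "data": {
  "moves": [-0.14,0.85,0,0,0,0,0,-0.14,0.85,0,0,0,0,0,-0.14,0.85,0,0,0,0,0,-0.14,0.85,0,0,0,0,0,-0.14,0.85,0,0,0,0,0,-0.07,0.36,0,0,0,0,0,0,0,0,0,0,0,0,0,0,0,0,0,0,0]
}}

```text
t: 35.15
eef_pos: [0.5996, -0.1515, 0.1413]
tool_rot: [-0.0, 0.968, 0.25, -0.0]
contact_force: [-0.8, 0.4, -3.8]
gripper_width: 0.718
grasp_force: 44.6
```

Request:
{"op": "jog_arm", "data": {
  "moves": [0,0,0.4,0,0,0,0,0,0,0.8,0,0,0,0,0,0,1,0,0,0,0,0,0,1,0,0,0,0,0,0,0.8,0,0,0,0,0,0,0.6,0,0,0,0,0,0,0.3,0,0,0,0,0,0,0,0,0,0,0]
}}

```text
t: 35.82
eef_pos: [0.5993, -0.1506, 0.0422]
tool_rot: [-0.001, 0.968, 0.251, -0.001]
contact_force: [0.1, -0.3, -2.8]
gripper_width: 0.717
grasp_force: 44.6
```

Run:
```python
from h import *
for _ in range(3): S=cam("scene");o=get_obs()
p=o["eef_pos"];M=R.from_quat(np.roll(o["tool_rot"],-1)).as_matrix()
print(p,M[:,0],(M.T@(np.array([.601,-.151,.013+.010])-p)/.02).round(2),o["contact_force"])
```

```text
[ 0.6011304  -0.15139236  0.04461168] [0.87473314 0.48460315 0.00131003] [ 0.   -0.02  1.08] [ 0.81599266  0.00992371 -3.52856897]
```

Request:
{"op": "jog_arm", "data": {
  "moves": [0,0,0.3,0,0,0,0,0,0,0.3,0,0,0,0,0,0,0.2,0,0,0,0,0,0,0.1,0,0,0,0,0,0,0.08,0,0,0,0,0,0,0.05,0,0,0,0,0,0,0,0,0,0,0,0,0,0,0,0,0,0]
}}

```text
t: 36.63
eef_pos: [0.6006, -0.1516, 0.0232]
tool_rot: [0.0, 0.968, 0.25, 0.0]
contact_force: [0.8, -0.6, -1.5]
gripper_width: 0.717
grasp_force: 50.1
```

Request:
{"op": "jog_arm", "data": {
  "moves": [0,0,0.03,0,0,0,0,0,0,0,0,0,0,0,0,0,0,0,0,0,0.8,0,0,0,0,0,0,0.9,0,0,0,0,0,0,1,0,0,0,0,0,0,1,0,0,0,0,0,0,1,0,0,-0.3,0,0,0,1]
}}

```text
t: 37.3
eef_pos: [0.5995, -0.1514, 0.0277]
tool_rot: [-0.0, 0.968, 0.25, -0.001]
contact_force: [-0.0, 0.0, -0.0]
gripper_width: 1.001
grasp_force: 0.0
```

Request:
{"op": "jog_arm", "data": {
  "moves": [0,0,-0.7,0,0,0,1,0,0,-1,0,0,0,1,0,0,-1,0,0,0,1,0,0,-1,0,0,0,1,0,0,-1,0,0,0,1,0,0,-1,0,0,0,1,0,-0.5,-1,0,0,0,1,0,-1,-0.5,0,0,0,1]
}}

```text
t: 37.97
eef_pos: [0.5877, -0.1277, 0.1766]
tool_rot: [0.002, 0.969, 0.248, 0.002]
contact_force: [0.0, 0.3, 0.3]
gripper_width: 1.0
grasp_force: 0.0
```

Request:
{"op": "jog_arm", "data": {
  "moves": [0,-1,0,0,0,0,1,0,-1,0,0,0,0,1,0,-1,0,0,0,0,1,0,-1,0,0,0,0,1,0,-1,0,0,0,0,1,0,-1,0,0,0,0,1,0,-1,0,0,0,0,1,0,-0.5,0,0,0,0,1]
}}

```text
t: 38.63
eef_pos: [0.5123, 0.0083, 0.1738]
tool_rot: [-0.0, 0.968, 0.251, 0.001]
contact_force: [-0.3, -0.8, 0.8]
gripper_width: 1.002
grasp_force: 0.0
```

Request:
{"op": "jog_arm", "data": {
  "moves": [0,-1,0,0,0,0,1,0,-1,0,0,0,0,1,0,-1,0,0,0,0,1,0,-0.5,0,0,0,0,1,0,0,0,0,0,0,1,0,0,0,0,0,0,1,0,0,0,0,0,0,1,0,0,0,0,0,0,1]
}}

```text
t: 39.3
eef_pos: [0.4799, 0.0658, 0.1726]
tool_rot: [0.0, 0.968, 0.249, 0.0]
contact_force: [0.1, -0.3, 0.1]
gripper_width: 1.006
grasp_force: 0.0
```

Run:
```python
from h import *
C=cam("top");S=cam("scene");I=C[0].copy();J=S[0]
def crop(I,y,x,h,w,f):return cv2.resize(I[y:y+h,x:x+w],None,fx=f,fy=f,interpolation=cv2.INTER_CUBIC)
cv2.imwrite("pics/d8.png",np.hstack([crop(I,160,90,120,280,1.4),]) if 0 else np.vstack([np.hstack([crop(I,170,250,105,115,3.4),crop(J,125,125,105,115,3.4)]),cv2.resize(I[130:290,96:352],(782,240))[:, :782]])[:600])
```

```text
(no output)
```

View pics/d8.png

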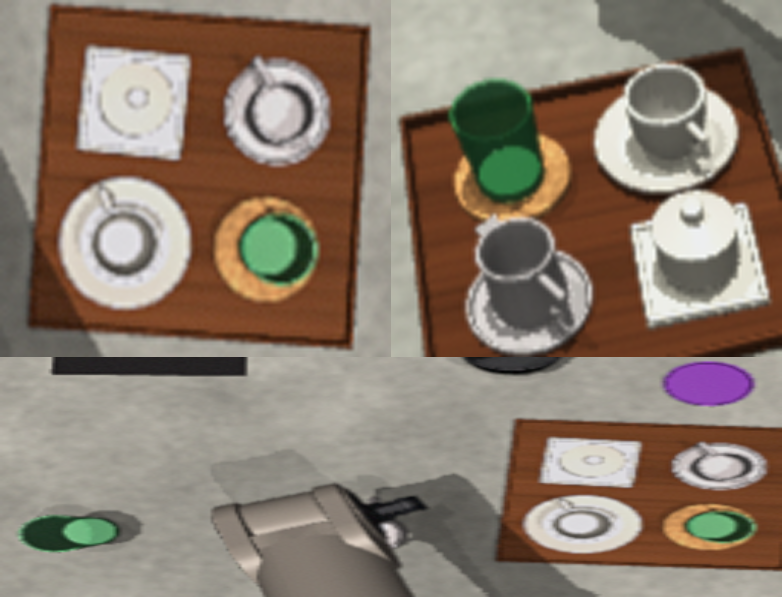

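All four things stand upright and centred on their places: cup (123,242), glass (272,246), jug (283,110) and sugar pot (136,98). The tall glass has not moved. I hand in now.

```bash
python3 -c "
from station import *
print(hand_in())"
```

```text
the job is handed in; nothing more can be done
None
```

The espresso cup, water glass, milk jug and sugar pot each stand upright and centred on their places, set in the order asked, and the job was handed in at about 39 s; the arm partly hid the big pitcher in the last picture, but it was never touched.

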